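# Take a microscope picture: lamp, focus, camera

## Task

Take a picture with the microscope by pressing down three keys, in this order: the green lamp key on the ivory box, then the blue focus key on the black pad, then the red camera key on the grey round puck. Press each key gently until it is down (it stays down), and leave the yellow key alone. Do not pick up, tip or shove the three control units, and do not disturb the oil bottle, the slide box or the dish.

Things in the scene. Friction and masses are not known exactly. Their poses are not given: they have to be found in the camera images.
- lamp_unit: Lamp power unit: loose ivory box with dark vent slots in its sides, 110 (x) x 130 (y) x 60 mm high, about 0.9 kg, rubber foot. Origin: centre of its underside, z up. The green key is at the centre of its top.
- lamp_key_top (a point): Centre of the top face of the green lamp key, a round cap 30 mm across on the ivory lamp unit. With the key up this point is 78 mm above the bench; the cap stands 18 mm proud of the unit's top (8 mm when fully down). The point goes down with the key.
- lamp_key (a joint): How far the green lamp key is pushed in, m: 0 = up (start), 0.010 = fully down on its stop. It moves straight down against a steady 2.5 N, has no return spring and stays where it is left. The cap is cushioned: it gives up to 6 mm more at 2 N per mm (so about 1 mm while the key moves), and springs back when let go. The key counts as pressed from 0.006 on.
- focus_pad: Stage and focus pad: loose flat black pad, 100 (x) x 160 (y) x 28 mm high, about 0.6 kg. Origin: centre of its underside, z up. It carries two keys, the blue one at y = +45 mm and the yellow one at y = -45 mm, both at x = 0.
- focus_key_top (a point): Centre of the top face of the blue focus key, a round cap 30 mm across on the black pad. With the key up this point is 46 mm above the bench; the cap stands 18 mm proud of the unit's top (8 mm when fully down). The point goes down with the key.
- focus_key (a joint): How far the blue focus key is pushed in, m: 0 = up (start), 0.010 = fully down on its stop. It moves straight down against a steady 2.5 N, has no return spring and stays where it is left. The cap is cushioned: it gives up to 6 mm more at 2 N per mm (so about 1 mm while the key moves), and springs back when let go. The key counts as pressed from 0.006 on.
- stage_key_top (a point): Centre of the top face of the yellow stage key, a round cap 30 mm across on the black pad. With the key up this point is 46 mm above the bench; the cap stands 18 mm proud of the unit's top (8 mm when fully down). The point goes down with the key. This key is to be left alone.
- stage_key (a joint): How far the yellow stage key is pushed in, m: 0 = up (start), 0.010 = fully down. Same action as the others; to be left up.
- camera_puck: Camera release: loose grey round puck, 100 mm across at the foot, 92 mm at the top, 40 mm high, about 0.5 kg. Origin: centre of its underside, z up. The red key is at the centre of its top.
- camera_key_top (a point): Centre of the top face of the red camera key, a round cap 36 mm across on the grey puck. With the key up this point is 58 mm above the bench; the cap stands 18 mm proud of the unit's top (8 mm when fully down). The point goes down with the key.
- camera_key (a joint): How far the red camera key is pushed in, m: 0 = up (start), 0.010 = fully down on its stop. It moves straight down against a steady 2.5 N, has no return spring and stays where it is left. The cap is cushioned: it gives up to 6 mm more at 2 N per mm (so about 1 mm while the key moves), and springs back when let go. The key counts as pressed from 0.006 on.
- oil_bottle: Bystander: small amber immersion-oil bottle with a black cap, 32 mm across, 65 mm tall, standing loose. Origin: centre of its underside.
- slide_box: Bystander: loose teal slide box, 85 x 50 x 32 mm high. Origin: centre of its underside.
- dish: Bystander: loose flat round dish with a clear lid, 80 mm across, 14 mm high. Origin: centre of its underside.
There are look-alikes about, which are no part of the job. Of the things that look like the focus_pad, take the one that is farthest from the robot's base at the start.

How it is judged:
On the way, in this order (a step that is already met when the one before it is completed fails the run):
1. the green lamp key is pressed down (value of joint lamp_key above 0.006 m), for 0.1 s.
2. the blue focus key is pressed down (value of joint focus_key above 0.006 m), for 0.1 s.
3. the red camera key is pressed down (value of joint camera_key above 0.006 m), for 0.1 s.
At the end, for the whole second after the job is handed in: The green, blue and red keys are each down by at least 6 mm of their 10 mm, the yellow key is up (less than 3 mm down), and the three units and the bystanders stand upright (within 0.1 rad) and still, within 20 mm of where they began (value of joint each of lamp_key, focus_key, camera_key above 0.006 m and value of joint stage_key below 0.003 m and distance of each of lamp_unit, focus_pad, camera_puck, oil_bottle, slide_box, dish from where it was at the start of the episode below 0.02 m and angle between each of lamp_unit, focus_pad, camera_puck, oil_bottle, slide_box, dish's own z axis and vertical below 0.1 rad and linear speed of each of lamp_unit, focus_pad, camera_puck, oil_bottle, slide_box, dish below 0.02 m/s); the robot touches nothing.
It fails at once if a key goes down more than 3 mm before its turn (blue before green is down, red before green and blue are down) ((value of joint focus_key above 0.003 m and value of joint lamp_key below 0.006 m) or (value of joint camera_key above 0.003 m and value of joint any of lamp_key, focus_key below 0.006 m)).
It fails at once if the yellow key is pressed more than 3 mm (value of joint stage_key above 0.003 m).
It fails at once if a control unit is pressed harder than 22 N (contact force between any of the arm, the fingers and lamp_unit above 22 N or contact force between any of the arm, the fingers and focus_pad above 22 N or contact force between any of the arm, the fingers and camera_puck above 22 N).
It fails at once if a control unit is lifted more than 8 mm, tipped more than 0.15 rad or shoved more than 20 mm (height (world z) of any of lamp_unit, focus_pad, camera_puck above 0.008 m or angle between any of lamp_unit, focus_pad, camera_puck's own z axis and vertical above 0.15 rad or distance of any of lamp_unit, focus_pad, camera_puck from where it was at the start of the episode above 0.02 m).
It fails at once if the oil bottle, slide box or dish is moved more than 20 mm or tipped more than 0.3 rad (distance of any of oil_bottle, slide_box, dish from where it was at the start of the episode above 0.02 m or angle between any of oil_bottle, slide_box, dish's own z axis and vertical above 0.3 rad).
It also fails if it takes over 54 s, if anything falls off the work surface, if the arm or the gripper's body presses on something with over 40 N, if the wrist force passes 120 N, or if a joint passes its speed limit or range.

## Robot

A 6-joint arm with a two-finger parallel gripper is mounted at the origin on the work surface. World frame = base frame: x ahead of the robot, y to its left, z up, the work surface at z = 0. Lengths are in m, angles in rad, forces in N, time in s.
With the tool pointing down it reaches from about 0.35 to 0.975 m from the base axis. Payload 4.9 kg.
Tool frame: the origin (TCP) lies midway between the tips of the shut fingers; the grasp point (between the pads) lies 19 mm behind it; z points along the fingers, y is the direction in which the jaws open and shut (so a half turn about z gives the same grasp; the last joint's range is limited). The gripper opens to 85 mm and grips with 20 to 120 N. Pads are 22 mm wide; open, the fingers measure 114 mm over their backs; the gripper's body (76 mm by 85 mm) begins 54 mm behind the grasp point. The pads swing forward as they close: fully open they stand 13 mm farther back than shut.
Start: joints at [-1.329, 0.053, 1.613, -0, 1.476, -0.119], TCP at [0.221, -0.585, 0.195] pointing down, gripper open.
Joint ranges: [-3.01, 3.01], [-1.01, 2.22], [0.06, 2.58], [-1.02, 4.17], [0.09, 2.62], [-3.14, 3.14]. Speed limits (rad/s): [2.57, 2.57, 3.14, 3.14, 3.14, 3.14].

## Interface

Orientations are given as a rotation vector (axis times angle).
In Python, from station import ctrl gives the robot as it stands.
- The arm moves only by the tool drive_tool, never from a script. Its argument "moves" is one flat list of numbers, 7 for each row, row after row: the turn, a rotation vector about the world's x, y, z in degrees, then the shift along the world's x, y, z in m, then the closure, from 0 (fully open) to 1 (shut). A call has exactly 5 rows; each row shifts and turns the commanded pose from where the row before left it; what a row does not reach is not made up. A row lasts 1/8 s, in which the tool goes at most 62.5 mm and 10.7 degrees, less where a joint would pass 70% of its speed; a pose out of reach is approached as far as the arm can. A call is refused whole if a number of a shift passes 0.0625 or a number of a turn 10.7, either way. A call with a gripper value outside its range is refused whole. The fingers move at their own pace and stop on an object; "newtons" is the grip in N (left out, the last holds). Time passes only in rows, so rows that do not move let the fingers close, or fill a call up. It gives the time, the measured TCP pose, the force and the opening at its end, in the units of the state.
- ctrl.get_obs(): the state, without advancing time (a new reading comes with each control period).
- ctrl.get_image(name): name is "side" or "top"; returns the picture (480x640x3 uint8, red, green, blue); there is no depth.
- ctrl.get_calibration(name): a dict with "fx", "fy", "cx", "cy" (pixels), "k1" (the pictures are not rectified: a ray, as slopes to the right and down, at radius r is drawn at 1 + k1 r^2 times it, then the intrinsics apply), "rvec" (rotation vector, rad) and "tvec" (3), from world to camera coordinates, as OpenCV has them. Camera axes: x right, y down, z forward; pixel columns grow to the right and rows downward; lengths in m; the calibration is good to about 2 mm. A picture is of the moment at which its call begins. get_calibration takes no time and is no camera call.
- ctrl.finish_job(): hands the job in, once; it reports no verdict.
The state is a dict: "t": time; "q": joint angles; "dq": joint speeds; "effort": joint torques, N m; "tool_pos": TCP position; "tool_rot": TCP orientation; "contact_force": force on the tool from outside, world axes, zero at the start; "wrist_torque": the same for the moment, N m; "opening": finger opening in m.
Only numpy, scipy, OpenCV 4.12 (cv2) and the standard library are available. Lean on these libraries where they do the work, as an engineer would, in place of code of your own. Each camera call takes 0.05 s, during which the arm holds its last target.

## Working session

There is one attempt and no reset: what is moved stays moved. The work goes in short steps, Python scripts to look and compute and a tool call to move; the robot and the scene stay as the last step left them, time stands still between calls to the robot, and variables do not carry over. Pictures are saved under pics/ and viewed, and the job is handed in when it is done.

Besides the shell and the picture viewer there is one more tool, called after "Request:" as a command line: name --argument value ..., lists and objects as JSON in quotes. drive_tool: Moves the arm, as the interface text tells. Its arguments: {"type":"object","properties":{"moves":{"type":"array","items":{"type":"number"}},"newtons":{"type":"number"}},"required":["moves"]}

```bash
mkdir -p pics; python3 - <<'E'
from station import ctrl
import cv2
for n in("top","side"):
    cv2.imwrite(f"pics/{n}0.png",ctrl.get_image(n)[:,:,::-1]); print(ctrl.get_calibration(n))
print(ctrl.get_obs())
E
```

```text
{'fx': 490.5240779940843, 'fy': 490.5240779940843, 'cx': 326.21582962385577, 'cy': 238.78417634875265, 'k1': -0.04222858386815211, 'rvec': array([ 2.10745218, -2.16729645,  0.17172432]), 'tvec': array([0.01051347, 0.51967026, 1.04975664])}
{'fx': 451.3950489140343, 'fy': 451.3950489140343, 'cx': 307.6959311523282, 'cy': 235.2000980611597, 'k1': -0.02943221778431579, 'rvec': array([ 2.23498503, -0.16102491,  0.05700881]), 'tvec': array([-0.49179663,  0.10456731,  0.91529986])}
{'t': 0.1, 'q': array([-1.32900254e+00,  5.32901994e-02,  1.61414702e+00, -1.38513562e-05,
        1.47599979e+00, -1.18978395e-01]), 'dq': array([ 4.52199212e-06, -1.52285151e-03, -4.29903014e-04, -9.37597565e-05,
        6.96742642e-04,  2.43003256e-04]), 'effort': array([ 6.10721713e-05, -3.94901133e+01, -3.71364319e+01, -1.06621492e-04,
        3.87253094e-03,  2.59578918e-06]), 'tool_pos': array([ 0.22048106, -0.58415021,  0.19419219]), 'tool_rot': array([-3.08880818e+00, -5.63303219e-01,  1.99293633e-04]), 'contact_force': array([ 0.17439802, -0.44521006, -0.64135951]), 'wrist_torque': array([-0.01020487, -0.01336231, -0.0606137 ]), 'opening': 0.08526132717686591}
```

View pics/top0.png

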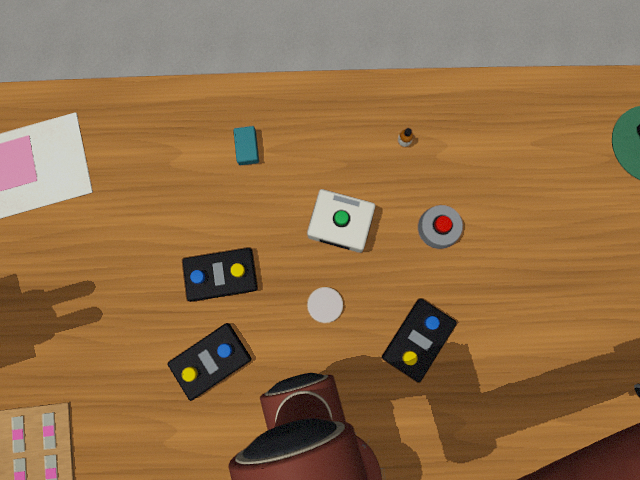

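View pics/side0.png

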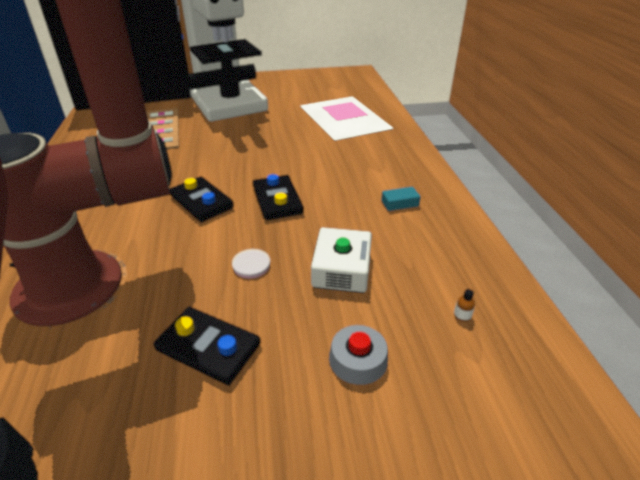

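The top view shows green at (342,218), red at (443,225), and three pads with blue keys at (197,277), (224,351) and (432,323). In the side view green is at (343,245) and red at (360,344). Next I'll localise these.

```bash
cat > h.py <<'E'
import numpy as np,cv2
from station import ctrl
def ray(n,u,v):
    c=ctrl.get_calibration(n)
    x,y=(u-c['cx'])/c['fx'],(v-c['cy'])/c['fy']
    K=np.array([[c['fx'],0,c['cx']],[0,c['fy'],c['cy']],[0,0,1.]])
    p=cv2.undistortPoints(np.array([[[u,v]]],float),K,np.array([c['k1'],0,0,0.]))[0,0]
    R=cv2.Rodrigues(c['rvec'])[0]
    return -R.T@c['tvec'],R.T@np.array([p[0],p[1],1])
def atz(n,u,v,z):
    o,d=ray(n,u,v); return o+d*(z-o[2])/d[2]
def proj(n,P):
    c=ctrl.get_calibration(n)
    K=np.array([[c['fx'],0,c['cx']],[0,c['fy'],c['cy']],[0,0,1.]])
    return cv2.projectPoints(np.array([P],float),c['rvec'],c['tvec'],K,np.array([c['k1'],0,0,0.]))[0][0,0]
E
python3 - <<'E'
from h import *
for n in("top","side"):
    im=cv2.imread(f"pics/{n}0.png"); h=cv2.cvtColor(im,cv2.COLOR_BGR2HSV)
    for name,lo,hi,z in (("green",50,75,.078),("blue",100,125,.046),("yellow",24,34,.046),("red",0,4,.058)):
        m=((h[...,0]>=lo)&(h[...,0]<=hi)&(h[...,1]>190)&(h[...,2]>90)).astype(np.uint8)
        k,l,s,c=cv2.connectedComponentsWithStats(m)
        for i in range(1,k):
            if s[i,4]>60: print(n,name,c[i].round(1),s[i],atz(n,*c[i],z).round(4),np.hypot(*atz(n,*c[i],z)[:2]).round(3))
    print(n,"cam",ray(n,300,200)[0])
for n,pts in (("top",[(325,305,.014),(247,145,.03),(406,135,.06),(220,274,.03),(210,361,.03),(420,340,.03)]),):
    for p in pts: print(p,atz(n,*p).round(3),np.hypot(*atz(n,*p)[:2]))
b=[cv2.resize(cv2.imread("pics/top0.png")[170:360,160:480],None,fx=2.5,fy=2.5,interpolation=2)]
cv2.imwrite("pics/z.png",b[0])
E
```

```text
top green [341.5 216.7] [335 211  13  14 117] [ 0.5615 -0.0385  0.078 ] 0.563
top blue [196.8 276.2] [190 270  14  14 138] [0.4438 0.2826 0.046 ] 0.526
top blue [431.9 322.4] [425 316  15  14 160] [ 0.3294 -0.2274  0.046 ] 0.4
top blue [224.1 350.3] [217 344  14  14 128] [0.2829 0.222  0.046 ] 0.36
top yellow [237.  269.6] [231 263  14  14 151] [0.4559 0.194  0.046 ] 0.495
top yellow [409.6 357.5] [403 351  14  14 165] [ 0.2568 -0.1752  0.046 ] 0.311
top yellow [188.6 373.9] [182 367  15  15 169] [0.2349 0.2982 0.046 ] 0.38
top red [443.  223.8] [435 216  17  16 210] [ 0.5434 -0.2626  0.058 ] 0.604
top cam [ 0.345198   -0.00191142  1.11937099]
side green [342.6 245. ] [337 240  12  12  83] [ 0.56   -0.0483  0.078 ] 0.562
side blue [272.4 180. ] [267 176  12   9  83] [0.4441 0.2695 0.046 ] 0.519
side blue [208.4 197.8] [202 192  13  12 107] [0.2861 0.2132 0.046 ] 0.357
side blue [226.5 344.3] [218 335  18  20 288] [ 0.3309 -0.2321  0.046 ] 0.404
side yellow [190.  183.1] [184 178  13  11 114] [0.2376 0.2884 0.046 ] 0.374
side yellow [280.2 198.5] [274 193  13  12 122] [0.4563 0.1824 0.046 ] 0.491
side yellow [184.  325.4] [175 316  18  20 294] [ 0.2583 -0.1809  0.046 ] 0.315
side red [359.2 343. ] [349 333  22  22 365] [ 0.5435 -0.2707  0.058 ] 0.607
side cam [ 0.4080792  -0.71503565  0.64246982]
(325, 305, 0.014) [0.374 0.003 0.014] 0.37444748707712844
(247, 145, 0.03) [0.748 0.174 0.03 ] 0.7680921234527939
(406, 135, 0.06) [ 0.75  -0.192  0.06 ] 0.7745700713338213
(220, 274, 0.03) [0.449 0.235 0.03 ] 0.506593921080418
(210, 361, 0.03) [0.26  0.256 0.03 ] 0.36467674532981914
(420, 340, 0.03) [ 0.292 -0.202  0.03 ] 0.3554655394234499
```

View pics/z.png

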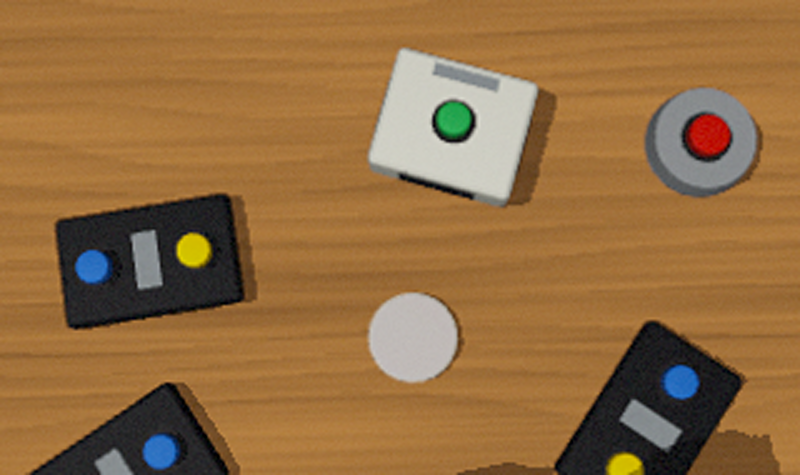

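Green is at (0.5615,-0.0385). The farthest pad's blue key is at (0.444,0.2825), and the 89 mm blue–yellow spacing agrees with the specified 90 mm. Red is at (0.543,-0.2625). Shutting the gripper and moving above green.

Request:
drive_tool --moves '[0,0,0,0.022,0.036,0,1,0,0,0,0.022,0.036,0,1,0,0,0,0.022,0.036,0,1,0,0,0,0.022,0.036,0,1,0,0,0,0.022,0.036,0,1]'

```text
t: 0.72
tool_pos: [0.331, -0.4032, 0.1947]
tool_rot: [-3.09, -0.563, 0.0]
contact_force: [0.3, -0.0, 0.3]
opening: 0.0003
```

Request:
drive_tool --moves '[0,0,0,0.022,0.036,0,1,0,0,0,0.022,0.036,0,1,0,0,0,0.022,0.036,0,1,0,0,0,0.022,0.036,0,1,0,0,0,0.022,0.036,0,1]'

```text
t: 1.35
tool_pos: [0.4409, -0.2233, 0.1948]
tool_rot: [-3.09, -0.564, 0.001]
contact_force: [0.5, 0.0, -1.0]
opening: -0.0004
```

Request:
drive_tool --moves '[0,0,0,0.022,0.036,0,1,0,0,0,0.022,0.036,0,1,0,0,0,0.022,0.036,0,1,0,0,0,0.022,0.036,0,1,0,0,0,0.022,0.036,0,1]'

```text
t: 1.98
tool_pos: [0.5509, -0.0434, 0.1948]
tool_rot: [-3.09, -0.564, 0.001]
contact_force: [0.9, 0.2, -0.0]
opening: -0.0003
```

Request:
drive_tool --moves '[0,0,0,0.0105,0.005,-0.02,1,0,0,0,0,0,-0.035,1,0,0,0,0,0,-0.035,1,0,0,0,0,0,-0.015,1,0,0,0,0,0,0,1]'

```text
t: 2.6
tool_pos: [0.5602, -0.0396, 0.0891]
tool_rot: [-3.09, -0.563, 0.004]
contact_force: [0.3, -0.4, 0.9]
opening: -0.0004
```

```bash
python3 - <<'E'
from h import *
o=ctrl.get_obs(); print(o['tool_pos'],o['contact_force'])
a=ctrl.get_image("side"); t=ctrl.get_image("top")
print(proj("side",o['tool_pos']),proj("top",o['tool_pos']))
z=lambda im,u,v:cv2.resize(im[v-60:v+60,u-60:u+60,::-1],(400,400),interpolation=2)
cv2.imwrite("pics/g1.png",np.hstack([z(a,343,235),z(t,342,218)]))
E
```

```text
[ 0.56019764 -0.03958049  0.08914213] [ 0.33181681 -0.43394155  0.88199095]
[341.99371595 237.77310705] [342.20887408 216.18129583]
```

View pics/g1.png

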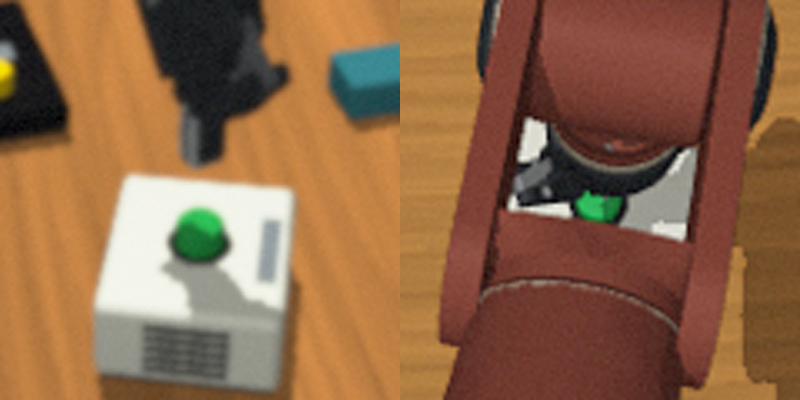

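```bash
python3 - <<'E'
from h import *
o=ctrl.get_obs(); print(o['tool_pos'],o['q'],cv2.Rodrigues(o['tool_rot'])[0].round(3))
a=ctrl.get_image("side")
cv2.imwrite("pics/g2.png",cv2.resize(a[100:320,230:450,::-1],(600,600),interpolation=2))
P=o['tool_pos']
for d in((0,0,0),(0,0,.03),(0,.03,0),(0,0,.019),(0,0,.073),(0,0,-.0111)): print(d,proj("side",P+d).round(1))
print(proj("side",(0.5615,-.0385,.078)),proj("side",(0.5615,-.0385,.060)))
E
```

```text
[ 0.56206684 -0.04000153  0.09174694] [-2.03116662e-01 -7.83804296e-03  1.85260089e+00  8.40509311e-06
  1.29473336e+00  1.00696159e+00] [[ 0.936  0.353  0.002]
 [ 0.353 -0.936 -0.   ]
 [ 0.002  0.001 -1.   ]]
(0, 0, 0) [343.  236.8]
(0, 0, 0.03) [343.5 224.5]
(0, 0.03, 0) [340.1 227.6]
(0, 0, 0.019) [343.3 229.1]
(0, 0, 0.073) [344.3 206. ]
(0, 0, -0.0111) [342.8 241.2]
[342.35430872 241.77351949] [342.06131433 248.74721347]
```

View pics/g2.png

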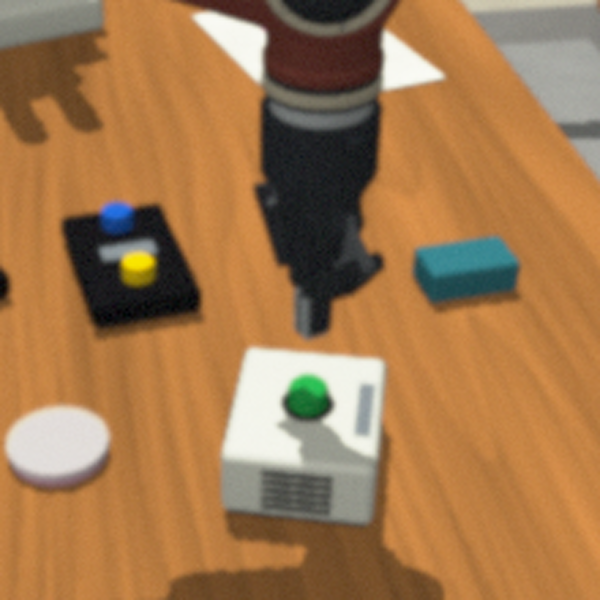

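```bash
python3 - <<'E'
from h import *
a=ctrl.get_image("top"); o=ctrl.get_obs(); print(o['tool_pos'],o['contact_force'])
cv2.imwrite("pics/g3.png",cv2.resize(a[180:255,295:395,::-1],(800,600),interpolation=2))
P=o['tool_pos']
for d in((0,0,0),(0,0,.03),(0,.03,0),(0,0,.073),(0,0,-.0111)): print(d,proj("top",P+d).round(1))
E
```

```text
[ 0.56246736 -0.04007649  0.09233922] [-0.17034577  1.17464537  0.89812673]
(0, 0, 0) [342.4 214.8]
(0, 0, 0.03) [342.9 211.8]
(0, 0.03, 0) [328.4 215.2]
(0, 0, 0.073) [343.6 207.2]
(0, 0, -0.0111) [342.3 215.9]
```

View pics/g3.png

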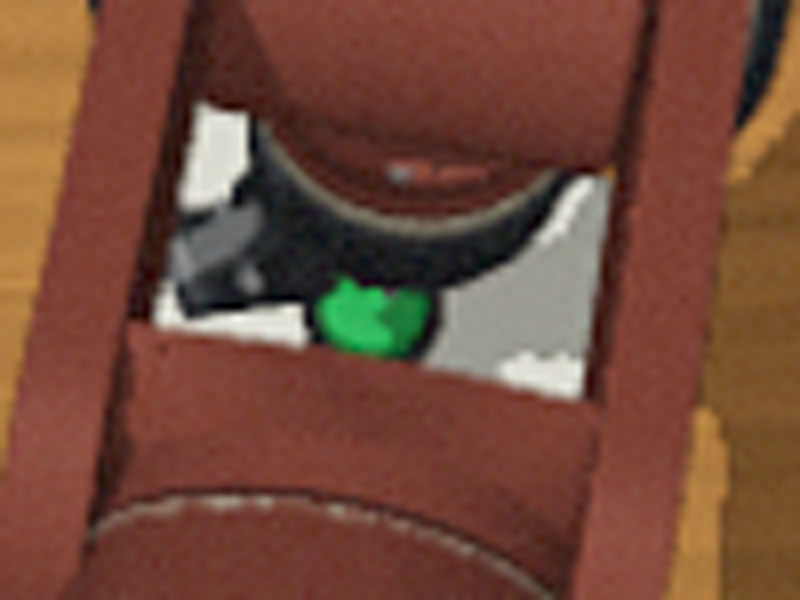

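The side view puts the fingertip at about (344,221), but the reported TCP projects to (343,237). The tip looks roughly 30 mm higher than reported. I'll go down in small steps, watching force and pictures.

Request:
drive_tool --moves '[0,0,0,0,0,-0.004,1,0,0,0,0,0,-0.004,1,0,0,0,0,0,-0.004,1,0,0,0,0,0,0,1,0,0,0,0,0,0,1]'

```text
t: 3.42
tool_pos: [0.5611, -0.0397, 0.0782]
tool_rot: [-3.091, -0.564, 0.0]
contact_force: [-0.5, 0.3, 0.5]
opening: 0.0003
```

```bash
cat > look.py <<'E'
from h import *
import sys
u,v,name=int(sys.argv[1]),int(sys.argv[2]),sys.argv[3]
a=ctrl.get_image("side"); o=ctrl.get_obs(); print(o['t'],o['tool_pos'].round(4),o['contact_force'].round(2),proj("side",o['tool_pos']).round(1))
cv2.imwrite(f"pics/{name}.png",cv2.resize(a[v-50:v+50,u-50:u+50,::-1],(600,600),interpolation=2))
E
python3 look.py 343 235 g4
```

```text
3.475 [ 0.5612 -0.0398  0.0784] [-0.09 -0.1  -0.12] [342.3 242. ]
```

View pics/g4.png

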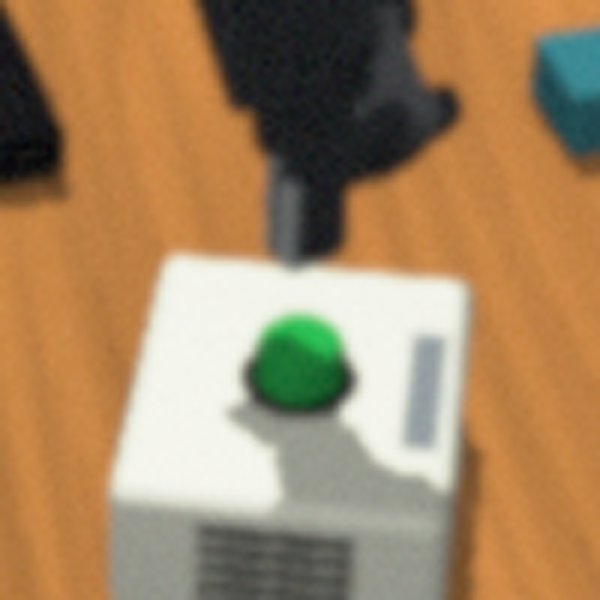

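Request:
drive_tool --moves '[0,0,0,0,0,-0.003,1,0,0,0,0,0,-0.003,1,0,0,0,0,0,-0.004,1,0,0,0,0,0,0,1,0,0,0,0,0,0,1]'

```text
t: 4.1
tool_pos: [0.5611, -0.0397, 0.0683]
tool_rot: [-3.091, -0.564, 0.0]
contact_force: [-0.2, 0.3, -0.0]
opening: -0.0001
```

```bash
python3 look.py 343 235 g5
```

```text
4.15 [ 0.5612 -0.0397  0.0684] [-0.3   0.28  0.15] [342.2 245.9]
```

View pics/g5.png

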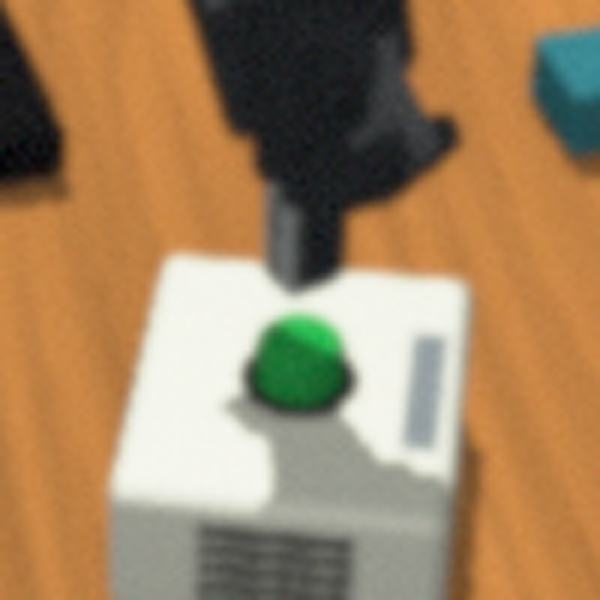

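The tip's lowest corner is at about (342,233), still clear of the key, and force is zero. The shadow lies just in front of the key, so the tip is above the key and simply higher than reported. Continuing down.

Request:
drive_tool --moves '[0,0,0,0,0,-0.003,1,0,0,0,0,0,-0.003,1,0,0,0,0,0,-0.002,1,0,0,0,0,0,0,1,0,0,0,0,0,0,1]'

```text
t: 4.78
tool_pos: [0.5612, -0.0398, 0.0603]
tool_rot: [3.091, 0.564, 0.0]
contact_force: [0.1, -1.0, 0.0]
opening: 0.0001
```

```bash
python3 look.py 343 235 g6
```

```text
4.825 [ 0.5612 -0.0398  0.0604] [-0.38  0.4   0.79] [342.1 249. ]
```

View pics/g6.png

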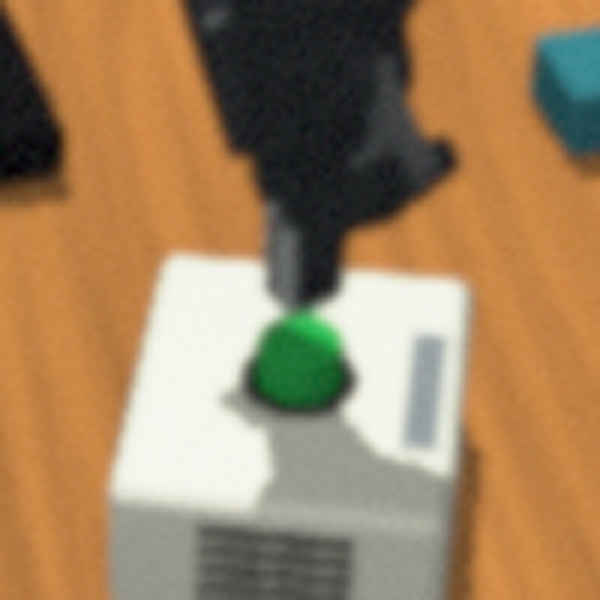

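Request:
drive_tool --moves '[0,0,0,0,0,-0.001,1,0,0,0,0,0,-0.001,1,0,0,0,0,0,-0.001,1,0,0,0,0,0,-0.001,1,0,0,0,0,0,0,1]'

```text
t: 5.45
tool_pos: [0.561, -0.0397, 0.0562]
tool_rot: [-3.091, -0.564, 0.0]
contact_force: [0.7, 0.9, 0.8]
opening: 0.0001
```

```bash
python3 look.py 343 235 g7
```

```text
5.5 [ 0.5611 -0.0397  0.0563] [-0.2   0.68 -0.27] [341.9 250.6]
```

View pics/g7.png

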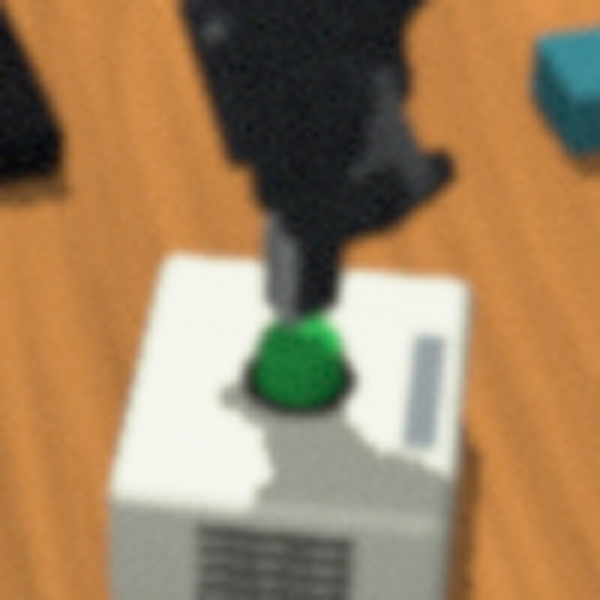

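The tip corner is at (342,238) and now covers the far edge of the cap. There is still no force, and the reading is below the box top, so it is indeed a height offset.

Request:
drive_tool --moves '[0,0,0,0,0,-0.002,1,0,0,0,0,0,-0.002,1,0,0,0,0,0,-0.001,1,0,0,0,0,0,-0.001,1,0,0,0,0,0,0,1]'

```text
t: 6.12
tool_pos: [0.5611, -0.0397, 0.0502]
tool_rot: [-3.091, -0.564, 0.0]
contact_force: [0.1, 0.3, 0.4]
opening: 0.0
```

```bash
python3 look.py 343 235 g8
```

```text
6.175 [ 0.5611 -0.0397  0.0502] [-0.83  0.14 -0.56] [341.8 252.9]
```

View pics/g8.png

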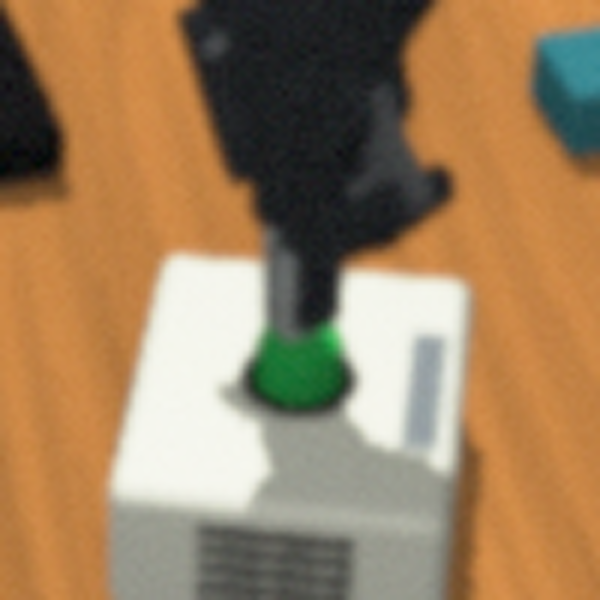

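Request:
drive_tool --moves '[0,0,0,0,0,-0.001,1,0,0,0,0,0,-0.001,1,0,0,0,0,0,-0.001,1,0,0,0,0,0,-0.001,1,0,0,0,0,0,0,1]'

```text
t: 6.8
tool_pos: [0.561, -0.0397, 0.0461]
tool_rot: [-3.091, -0.564, 0.0]
contact_force: [-0.7, 0.3, 0.0]
opening: 0.0001
```

```bash
python3 look.py 343 235 g9
```

```text
6.85 [ 0.5611 -0.0397  0.0462] [ 0.33 -0.59 -0.21] [341.8 254.4]
```

View pics/g9.png

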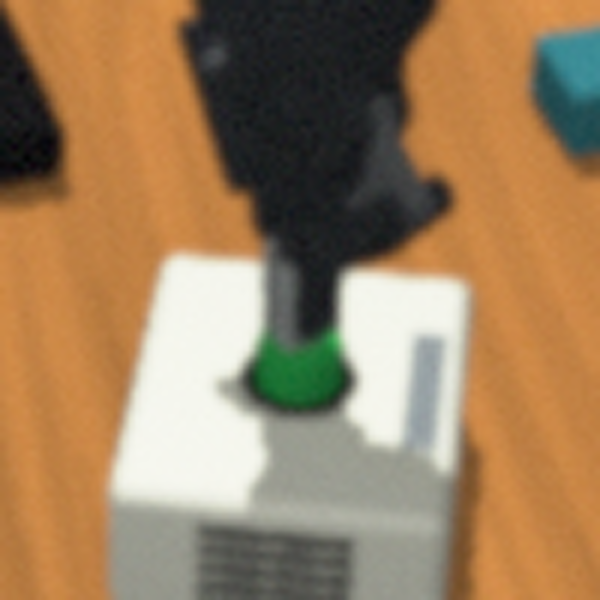

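Request:
drive_tool --moves '[0,0,0,0,0,-0.001,1,0,0,0,0,0,-0.001,1,0,0,0,0,0,-0.001,1,0,0,0,0,0,-0.001,1,0,0,0,0,0,0,1]'

```text
t: 7.48
tool_pos: [0.561, -0.0397, 0.0422]
tool_rot: [-3.09, -0.564, 0.0]
contact_force: [-0.1, -0.0, -0.7]
opening: -0.0001
```

Request:
drive_tool --moves '[0,0,0,0,0,-0.001,1,0,0,0,0,0,-0.001,1,0,0,0,0,0,-0.001,1,0,0,0,0,0,0,1,0,0,0,0,0,0,1]'

```text
t: 8.1
tool_pos: [0.5612, -0.0398, 0.0394]
tool_rot: [3.091, 0.564, 0.0]
contact_force: [-0.5, 0.2, 3.0]
opening: -0.0001
```

```bash
python3 look.py 343 235 g10
```

```text
8.15 [ 0.5613 -0.0398  0.0395] [-0.86  0.32  1.94] [341.7 256.9]
```

View pics/g10.png

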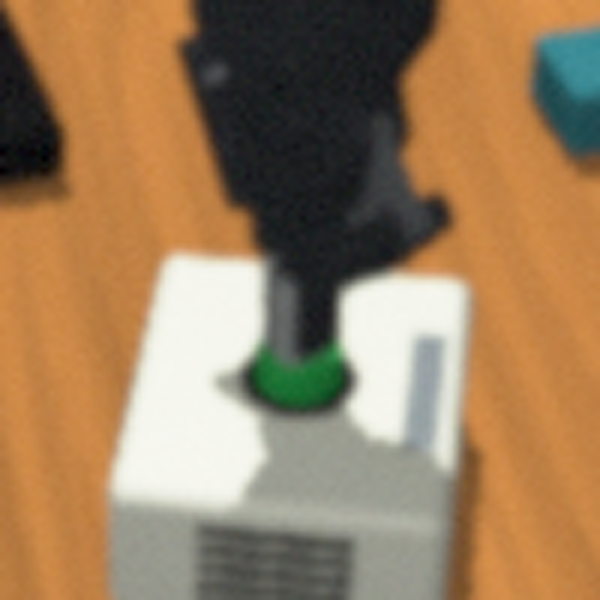

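Contact: Fz is about 2–3 N at a reading of 0.0395, so the height reading is about 37 mm low. Pressing on.

Request:
drive_tool --moves '[0,0,0,0,0,-0.001,1,0,0,0,0,0,-0.001,1,0,0,0,0,0,-0.001,1,0,0,0,0,0,-0.001,1,0,0,0,0,0,-0.001,1]'

```text
t: 8.78
tool_pos: [0.5613, -0.0398, 0.0343]
tool_rot: [3.091, 0.564, 0.0]
contact_force: [-0.3, 0.3, 2.9]
opening: -0.0
```

Request:
drive_tool --moves '[0,0,0,0,0,-0.001,1,0,0,0,0,0,-0.001,1,0,0,0,0,0,-0.001,1,0,0,0,0,0,-0.001,1,0,0,0,0,0,0,1]'

```text
t: 9.4
tool_pos: [0.5612, -0.0398, 0.0304]
tool_rot: [3.091, 0.564, 0.0]
contact_force: [-0.1, 0.2, 2.7]
opening: 0.0001
```

Request:
drive_tool --moves '[0,0,0,0,0,-0.001,1,0,0,0,0,0,-0.001,1,0,0,0,0,0,0,1,0,0,0,0,0,0,1,0,0,0,0,0,0,1]'

```text
t: 10.02
tool_pos: [0.5613, -0.0398, 0.0289]
tool_rot: [3.091, 0.564, 0.0]
contact_force: [-1.8, 0.3, 6.2]
opening: 0.0002
```

```bash
python3 look.py 343 235 g11
```

```text
10.075 [ 0.5613 -0.0398  0.0289] [-1.46  0.11  5.46] [341.6 260.8]
```

View pics/g11.png

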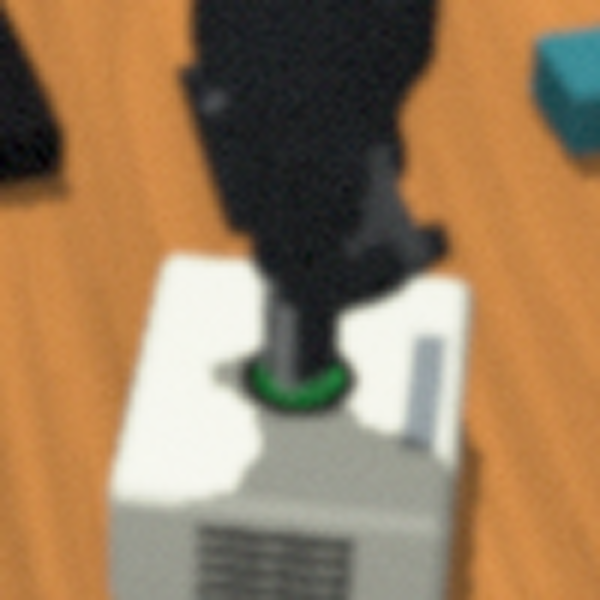

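Green is on its stop: at (342,248) the cap has sunk to a thin ring, and force is 5.5–6 N. Lifting and moving to blue.

Request:
drive_tool --moves '[0,0,0,0,0,0.03,1,0,0,0,0,0,0.03,1,0,0,0,-0.0146,0.0402,0,1,0,0,0,-0.0146,0.0402,0,1,0,0,0,-0.0146,0.0402,0,1]'

```text
t: 10.7
tool_pos: [0.5162, 0.0819, 0.0874]
tool_rot: [-3.09, -0.563, 0.002]
contact_force: [0.6, 0.7, 0.0]
opening: -0.0
```

Request:
drive_tool --moves '[0,0,0,-0.0146,0.0402,0,1,0,0,0,-0.0146,0.0402,0,1,0,0,0,-0.0146,0.0402,0,1,0,0,0,-0.0146,0.0402,0,1,0,0,0,-0.0146,0.0402,0,1]'

```text
t: 11.32
tool_pos: [0.4432, 0.2829, 0.0874]
tool_rot: [3.09, 0.564, -0.002]
contact_force: [0.6, 0.8, -0.0]
opening: 0.0002
```

Request:
drive_tool --moves '[0,0,0,0,0,-0.02,1,0,0,0,0,0,-0.02,1,0,0,0,0,0,-0.02,1,0,0,0,0,0,0,1,0,0,0,0,0,0,1]'

```text
t: 11.95
tool_pos: [0.4445, 0.2813, 0.0282]
tool_rot: [3.091, 0.562, -0.0]
contact_force: [0.1, -0.2, -0.3]
opening: 0.0002
```

```bash
python3 look.py 272 175 b1; python3 - <<'E'
from h import *
a=ctrl.get_image("top"); o=ctrl.get_obs(); print(proj("top",o['tool_pos']+[0,0,.036]))
cv2.imwrite("pics/b1t.png",cv2.resize(a[200:380,130:370,::-1],(800,600),interpolation=2))
E
```

```text
12.0 [0.445  0.2816 0.0288] [ 0.54  0.42 -0.09] [272.8 183.3]
[194.87826493 274.8367948 ]
```

View pics/b1.png

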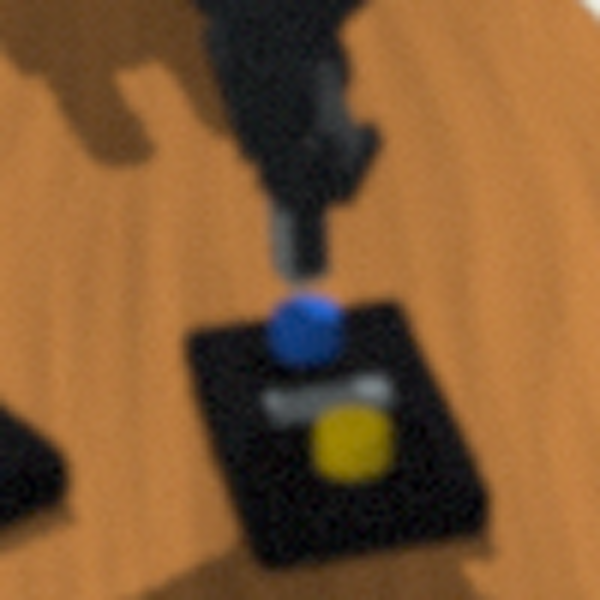

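View pics/b1t.png

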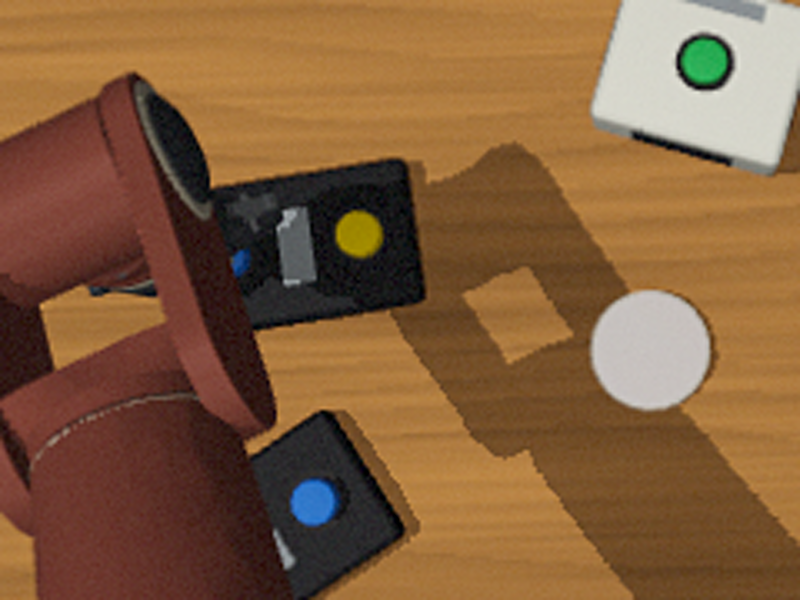

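The tip is above blue: side view tip at (272,171), key at (273,180). The top view shows the green cap down. Descending.

Request:
drive_tool --moves '[0,0,0,0,0,-0.004,1,0,0,0,0,0,-0.004,1,0,0,0,0,0,-0.003,1,0,0,0,0,0,-0.003,1,0,0,0,0,0,-0.003,1]'

```text
t: 12.68
tool_pos: [0.4443, 0.2819, 0.011]
tool_rot: [3.091, 0.564, -0.0]
contact_force: [-0.2, 0.9, -0.5]
opening: 0.0001
```

Request:
drive_tool --moves '[0,0,0,0,0,-0.001,1,0,0,0,0,0,-0.001,1,0,0,0,0,0,-0.001,1,0,0,0,0,0,-0.001,1,0,0,0,0,0,0,1]'

```text
t: 13.3
tool_pos: [0.4443, 0.2819, 0.0074]
tool_rot: [3.091, 0.564, -0.0]
contact_force: [-1.2, -0.1, 1.7]
opening: -0.0002
```

```bash
python3 look.py 272 175 b2
```

```text
13.35 [0.4443 0.2818 0.0074] [-2.07 -1.58  2.43] [273.  190.3]
```

View pics/b2.png

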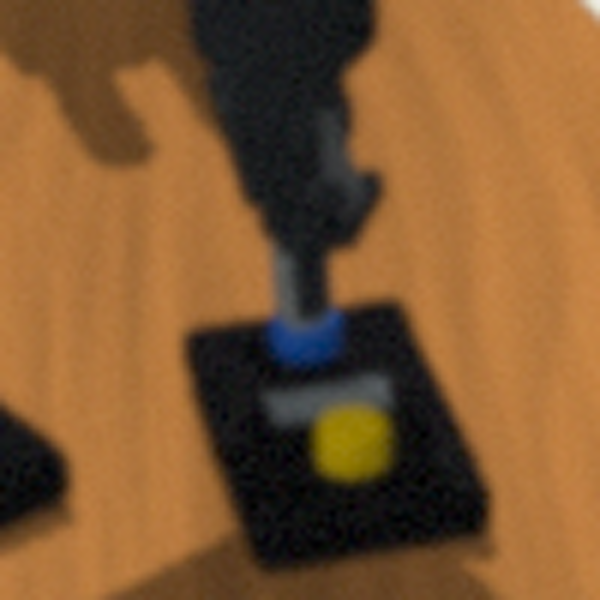

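Contact came at a reading of 0.0074, as predicted. Pressing about 11 mm further.

Request:
drive_tool --moves '[0,0,0,0,0,-0.001,1,0,0,0,0,0,-0.001,1,0,0,0,0,0,-0.001,1,0,0,0,0,0,-0.001,1,0,0,0,0,0,-0.001,1]'

```text
t: 13.98
tool_pos: [0.4444, 0.2819, 0.0022]
tool_rot: [-3.091, -0.564, -0.0]
contact_force: [-1.5, -0.6, 1.7]
opening: -0.0
```

Request:
drive_tool --moves '[0,0,0,0,0,-0.001,1,0,0,0,0,0,-0.001,1,0,0,0,0,0,-0.001,1,0,0,0,0,0,-0.001,1,0,0,0,0,0,0,1]'

```text
t: 14.6
tool_pos: [0.4444, 0.2819, -0.0016]
tool_rot: [3.091, 0.564, 0.0]
contact_force: [-0.6, -1.3, 3.4]
opening: -0.0
```

Request:
drive_tool --moves '[0,0,0,0,0,-0.001,1,0,0,0,0,0,-0.001,1,0,0,0,0,0,0,1,0,0,0,0,0,0,1,0,0,0,0,0,0,1]'

```text
t: 15.22
tool_pos: [0.4444, 0.2819, -0.0032]
tool_rot: [3.091, 0.564, -0.0]
contact_force: [-2.8, -1.2, 5.6]
opening: -0.0002
```

```bash
python3 look.py 272 175 b3
```

```text
15.275 [ 0.4444  0.2819 -0.0032] [-1.81 -1.32  6.14] [273.3 193.7]
```

View pics/b3.png

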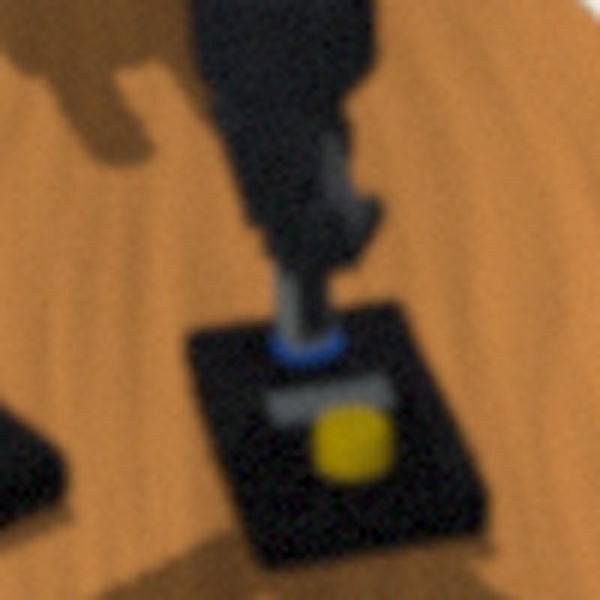

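Blue is on its stop at about 6 N, showing as a thin ring at (273,183). Moving to red.

Request:
drive_tool --moves '[0,0,0,0,0,0.05,1,0,0,0,0,0,0.05,1,0,0,0,0.0076,-0.0419,0,1,0,0,0,0.0076,-0.0419,0,1,0,0,0,0.0076,-0.0419,0,1]'

```text
t: 15.9
tool_pos: [0.4673, 0.155, 0.096]
tool_rot: [3.09, 0.565, 0.001]
contact_force: [0.4, 0.5, 0.5]
opening: 0.0001
```

Request:
drive_tool --moves '[0,0,0,0.0076,-0.0419,0,1,0,0,0,0.0076,-0.0419,0,1,0,0,0,0.0076,-0.0419,0,1,0,0,0,0.0076,-0.0419,0,1,0,0,0,0.0076,-0.0419,0,1]'

```text
t: 16.52
tool_pos: [0.5052, -0.0548, 0.0957]
tool_rot: [3.091, 0.563, 0.0]
contact_force: [-0.1, 0.3, -0.4]
opening: -0.0002
```

Request:
drive_tool --moves '[0,0,0,0.0076,-0.0419,0,1,0,0,0,0.0076,-0.0419,0,1,0,0,0,0.0076,-0.0419,0,1,0,0,0,0.0076,-0.0419,0,1,0,0,0,0.0076,-0.0419,0,1]'

```text
t: 17.15
tool_pos: [0.5431, -0.2643, 0.0955]
tool_rot: [-3.091, -0.563, -0.0]
contact_force: [0.7, -0.2, -0.7]
opening: 0.0001
```

Request:
drive_tool --moves '[0,0,0,0,0,-0.02,1,0,0,0,0,0,-0.02,1,0,0,0,0,0,-0.015,1,0,0,0,0,0,0,1,0,0,0,0,0,0,1]'

```text
t: 17.77
tool_pos: [0.5435, -0.2625, 0.0417]
tool_rot: [3.09, 0.565, 0.001]
contact_force: [0.8, -0.0, 0.2]
opening: -0.0001
```

```bash
python3 look.py 360 330 r1; python3 - <<'E'
from h import *
a=ctrl.get_image("top")
cv2.imwrite("pics/r1t.png",cv2.resize(a[180:360,150:390,::-1],(800,600),interpolation=2))
E
```

```text
17.825 [ 0.5438 -0.2628  0.0422] [-0.44 -0.26 -0.16] [357.8 345.3]
```

View pics/r1.png

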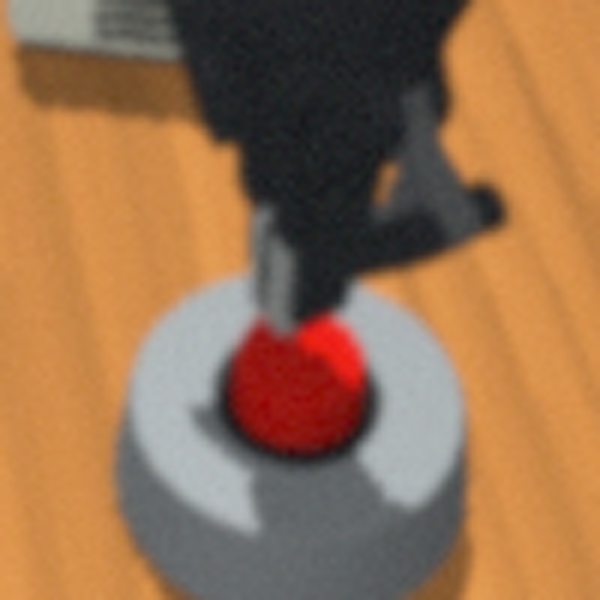

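View pics/r1t.png

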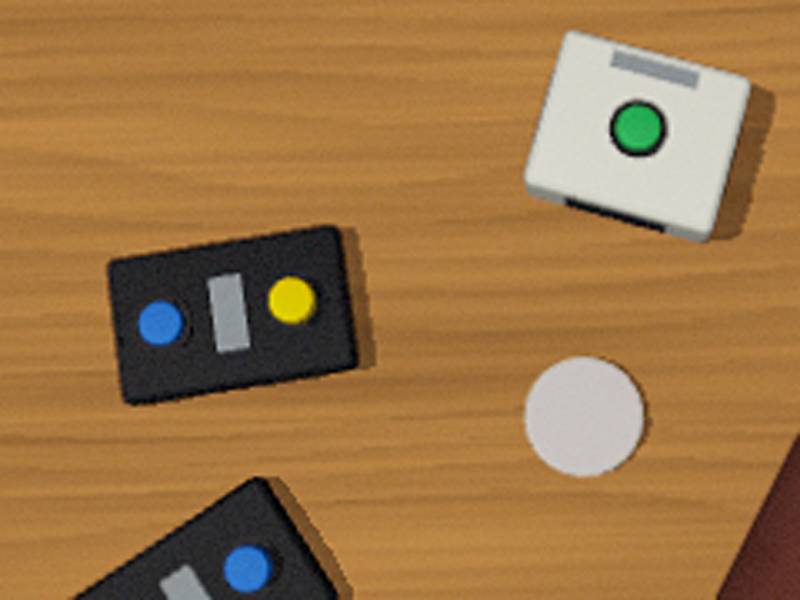

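The tip is above red: tip at (357,335), cap centre around (359,344). Nothing appears shifted in the top view. Expecting contact at a reading of about 0.021.

Request:
drive_tool --moves '[0,0,0,0,0,-0.004,1,0,0,0,0,0,-0.004,1,0,0,0,0,0,-0.004,1,0,0,0,0,0,-0.003,1,0,0,0,0,0,-0.003,1]'

```text
t: 18.5
tool_pos: [0.5431, -0.2628, 0.023]
tool_rot: [-3.091, -0.564, 0.0]
contact_force: [-0.2, 1.4, -0.2]
opening: -0.0002
```

Request:
drive_tool --moves '[0,0,0,0,0,-0.001,1,0,0,0,0,0,-0.001,1,0,0,0,0,0,-0.001,1,0,0,0,0,0,-0.001,1,0,0,0,0,0,0,1]'

```text
t: 19.12
tool_pos: [0.5431, -0.2629, 0.0194]
tool_rot: [3.091, 0.564, -0.0]
contact_force: [-1.2, -1.1, 3.0]
opening: 0.0001
```

```bash
python3 look.py 360 330 r2
```

```text
19.175 [ 0.5431 -0.2628  0.0194] [-0.75 -0.11  2.35] [356.6 354. ]
```

View pics/r2.png

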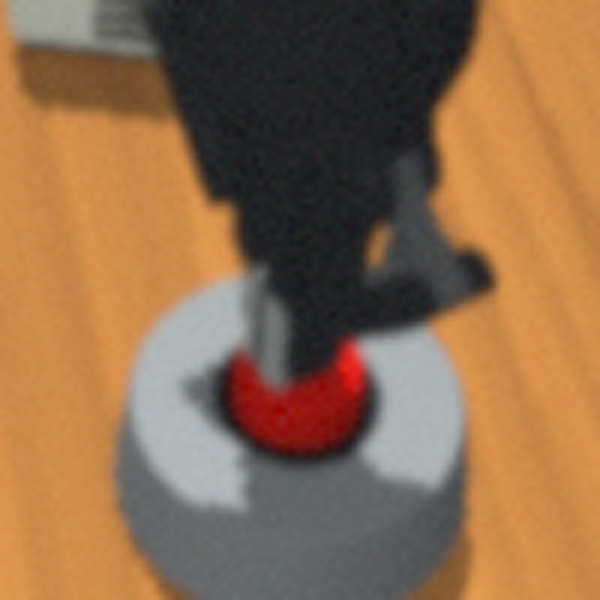

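Contact at a reading of 0.0194, with the tip well inside the red cap. Pressing.

Request:
drive_tool --moves '[0,0,0,0,0,-0.001,1,0,0,0,0,0,-0.001,1,0,0,0,0,0,-0.001,1,0,0,0,0,0,-0.001,1,0,0,0,0,0,-0.001,1]'

```text
t: 19.8
tool_pos: [0.5432, -0.2629, 0.0143]
tool_rot: [3.091, 0.564, 0.0]
contact_force: [-0.2, -0.0, 2.0]
opening: -0.0
```

Request:
drive_tool --moves '[0,0,0,0,0,-0.001,1,0,0,0,0,0,-0.001,1,0,0,0,0,0,-0.001,1,0,0,0,0,0,-0.001,1,0,0,0,0,0,0,1]'

```text
t: 20.42
tool_pos: [0.5432, -0.2629, 0.0104]
tool_rot: [3.091, 0.564, 0.0]
contact_force: [-1.9, 0.4, 2.4]
opening: -0.0002
```

Request:
drive_tool --moves '[0,0,0,0,0,-0.001,1,0,0,0,0,0,-0.001,1,0,0,0,0,0,0,1,0,0,0,0,0,0,1,0,0,0,0,0,0,1]'

```text
t: 21.05
tool_pos: [0.5433, -0.2629, 0.0089]
tool_rot: [3.091, 0.564, 0.0]
contact_force: [-3.2, 1.0, 5.7]
opening: -0.0001
```

```bash
python3 look.py 360 330 r3
```

```text
21.1 [ 0.5432 -0.2629  0.0089] [-1.83  0.77  5.76] [356.4 357.9]
```

View pics/r3.png

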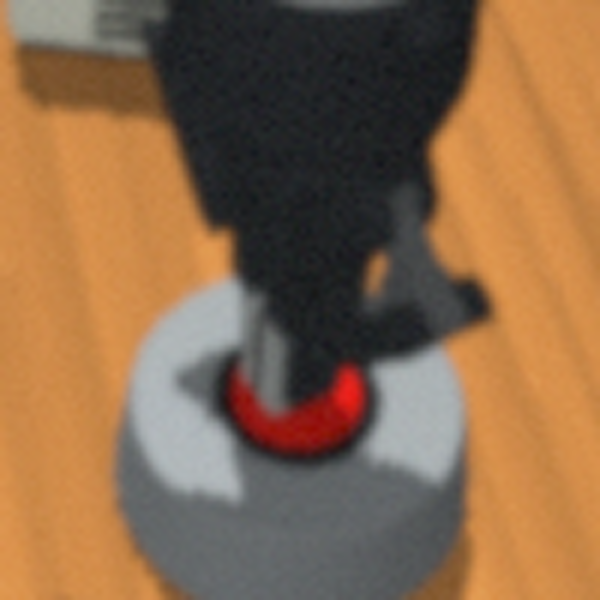

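Red is on its stop. I'll lift, move off toward the start side, and check everything.

Request:
drive_tool --moves '[0,0,0,0,0,0.04,1,0,0,0,0,0,0.05,1,0,0,0,0,0,0.05,1,0,0,0,-0.02,-0.045,0,1,0,0,0,-0.02,-0.045,0,1]'

```text
t: 21.72
tool_pos: [0.5033, -0.3538, 0.149]
tool_rot: [3.088, 0.566, 0.002]
contact_force: [-0.4, -0.3, -0.6]
opening: 0.0
```

Request:
drive_tool --moves '[0,0,0,-0.03,-0.04,0,1,0,0,0,-0.03,-0.04,0,1,0,0,0,-0.03,-0.04,0,1,0,0,0,-0.03,-0.04,0,1,0,0,0,0,0,0,1]'

```text
t: 22.35
tool_pos: [0.3809, -0.515, 0.1474]
tool_rot: [-3.092, -0.557, 0.001]
contact_force: [-0.3, 0.3, -0.3]
opening: -0.0001
```

```bash
python3 - <<'E'
from h import *
for n in("top","side"): cv2.imwrite(f"pics/{n}F.png",ctrl.get_image(n)[:,:,::-1])
print(ctrl.get_obs()['t'],ctrl.get_obs()['contact_force'])
a=[cv2.imread("pics/top%s.png"%k)[110:360,160:480] for k in "0F"]
for i in (a): pass
cv2.imwrite("pics/cmp.png",cv2.resize(np.vstack(a),(640,1000)) if 0 else cv2.resize(np.hstack(a),(800,312),interpolation=2))
h=[]
for k,z in (("0",0),("F",.01)):
    im=cv2.imread(f"pics/top{k}.png"); hs=cv2.cvtColor(im,cv2.COLOR_BGR2HSV)
    for nm,lo,hi,zz in (("green",50,75,.078-z),("blue",100,125,.046-z),("yellow",24,34,.046),("red",0,4,.058-z),("teal",85,98,.032)):
        m=((hs[...,0]>=lo)&(hs[...,0]<=hi)&(hs[...,1]>170)&(hs[...,2]>80)).astype(np.uint8)
        n,l,s,c=cv2.connectedComponentsWithStats(m)
        for i in range(1,n):
            if s[i,4]>60: print(k,nm,c[i].round(1),s[i,4],atz("top",*c[i],zz)[:2].round(4))
E
```

```text
22.45 [-0.00663848  0.81125411  0.72074413]
0 green [341.  217.3] 152 [ 0.5601 -0.0372]
0 blue [196.8 276.5] 152 [0.4432 0.2827]
0 blue [431.8 322.5] 163 [ 0.3294 -0.2273]
0 blue [223.9 350.3] 158 [0.2827 0.2223]
0 yellow [237.1 269.6] 157 [0.4559 0.1937]
0 yellow [409.5 357.5] 169 [ 0.2569 -0.175 ]
0 yellow [188.8 373.9] 177 [0.2349 0.2977]
0 red [442.9 223.8] 213 [ 0.5434 -0.2624]
F green [340.9 218. ] 147 [ 0.5606 -0.0374]
F blue [197.7 276.6] 144 [0.4439 0.2832]
F blue [431.8 322.5] 162 [ 0.3293 -0.2293]
F blue [223.8 350.3] 158 [0.2822 0.2246]
F yellow [237.2 269.7] 155 [0.4558 0.1936]
F yellow [409.5 357.6] 164 [ 0.2566 -0.1751]
F yellow [188.8 373.9] 178 [0.2349 0.2977]
F red [442.5 224.2] 207 [ 0.5443 -0.2639]
```

View pics/sideF.png

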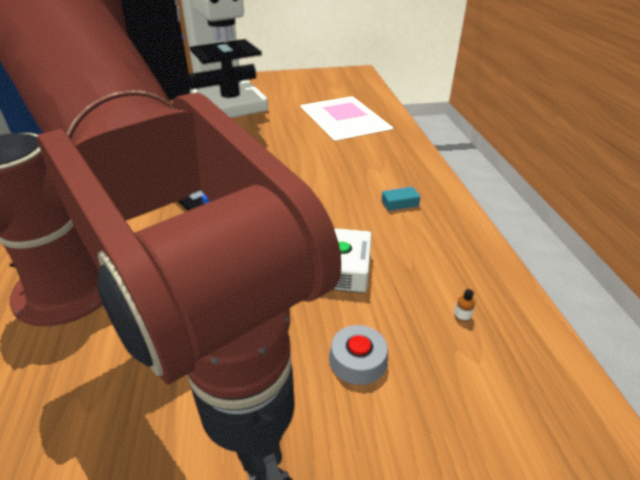

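View pics/cmp.png

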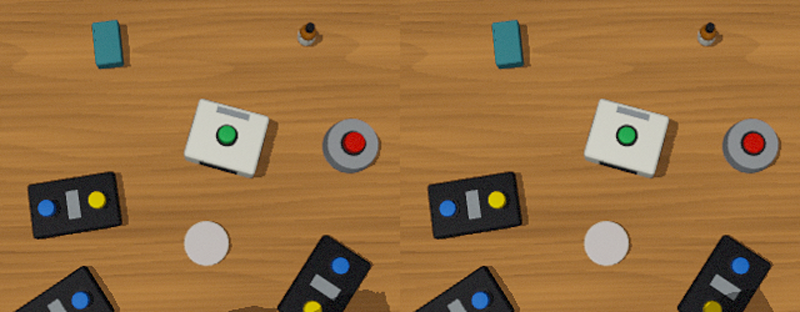

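Keys are down, with green at (343,246) and red at (359,345) in the side view. The before and after top views match, nothing has moved, and the arm is clear. Handing in.

```bash
python3 -c "
from station import ctrl
print(ctrl.finish_job())"
```

```text
the job is handed in; nothing more can be done
None
```

I pressed the green, blue (on the pad farthest from the base) and red keys, in that order, and handed the job in at about 22 s. No verdict came back.

- **Presses:** each key moved at about 2–3 N, then the force rose to about 6 N on its stop. That is well under the 22 N limit.
- **Last pictures:** the green, blue and red caps sit low. The yellow key looks unchanged. In the before and after top views the units and bystanders match by eye, and the pressed key centres agree to within about 2 mm. The arm was clear of everything.
- **Not checked separately:** in the last side view the arm hid the black pad. Blue staying down after release rests on the top view and the press itself.
- **Disagreement:** the reported tool height did not match the pictures. With the fingers shut, the real tip was about 36–37 mm higher than reported. I found this by going down slowly on green until the force rose, then used the same offset for the other two keys, where contact came within about 2 mm of the prediction.

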